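# Move the charged battery pack from charger to bench lamp

### The job

Take the charged battery pack out of the charger by squeezing its two side tabs in together and drawing it straight up, then press it into the lamp's battery well until it is fully home with both tabs clicked back out, and let go. Do it gently, without yanking the pack against its catches or ramming it, and leave the other things on the bench where they are.

Things in the scene. Friction and masses are not known exactly. Their poses are not given: they have to be found in the camera images.
- charger: battery charger fixed to the bench: black moulded box 148 x 104 mm in plan with a sloped front, flat top 58 mm above the bench, a battery well in the top. Origin: on the bench, under the centre of the well. x, y: horizontal axes of the well (62.4 mm long in x, 46.4 mm in y), z up
- charger_well (a point): centre of the mouth of the charger's well, level with the charger's flat top; axes as the charger. Both wells have a catch lip under the rim of the +y and -y walls, and a sprung contact block in the floor that pushes up over the pack's last 8.5 mm, from 2.5 N to 7 N. Keep what presses between pack and charger under 45 N
- lamp: cordless gooseneck bench lamp fixed to the bench: white base 194 x 112 mm in plan, flat top 52 mm above the bench; in the end nearer the robot a grey battery cradle 76 (x) x 64 (y) mm with the well in it; at the other end a bendy white neck rises 101 mm from the well along +x and leans on towards +x, 178 mm at its highest. Origin: on the bench under the middle of the base; x: well to neck, z up
- lamp_well (a point): where the centre of the well's mouth, level with the cradle's rim, should be: 58 mm above the bench, axes as the lamp. But the cradle hangs in stiff rubber and rests up to 5 mm off this point in x, in y and in height, so the seat must be felt. Well 62.4 mm long in x, 46.4 mm in y, mouth bevelled 3 mm all round. Keep what presses between pack and lamp under 40 N
- pack: the charged battery pack, snapped into the charger, about 0.25 kg. Grey head 78 (x) x 50 (y) x 42 mm on top of a black stem 60 (x) x 44 (y) x 46 mm that goes into a well, its foot tapered 3.5 mm a side; 88 mm tall in all. Origin: centre of the stem's foot; z up to the head, y across the two release tabs. It fits a well either way round, pack y along well y, 1.2 mm clear each side
- pack_grip (a point): point midway between the two release tabs, 70 mm above the pack's foot: 24 to 25.5 mm above the charger's top or the cradle's rim when seated. A hook on each tab catches 2.8 mm under a lip, so both tabs must be in by 3 mm or more before the pack will lift. Pushed down unsqueezed, the hooks ride in over the lips (about 12 to 20 N on the pack in all) and click out
- pack_shoulder (a point): centre of the underside of the pack's head, 46 mm above its foot. It meets the charger's top or the cradle's rim when the pack is pushed fully home; let go, the contact block lifts the pack 1.5 mm against its caught hooks. A pack let go a little short hangs half caught, 2 to 3 mm up, a tab still in: then press on the flat top of the head, 42 mm above this point
- tab_left (a joint): how far the release tab on the pack's +y side is pushed in, m: 0 out, 0.0045 fully in, at its stop. The tab is a ridged black push-button 26 (x) x 24 (z) mm, centred 70 mm above the pack's foot, its face 31 mm from the pack's middle when out: the two measure 62 mm across when out, 53 mm fully in. Its spring takes 1.4 N to start, 4.6 N at the stop
- tab_right (a joint): the same for the release tab on the pack's -y side
- spent_pack: the flat battery pack taken out of the lamp earlier, same grey and black shape and size as the other, lying on its side on the bench; leave it. Origin: on the bench under its middle
- tumbler: clear drinking glass, 68 mm across, 100 mm tall, standing. Origin: centre of its underside
- pipe: offcut of grey plastic pipe, 40 mm across, 160 mm tall, standing on end. Origin: centre of its underside
- screwdriver: screwdriver 190 mm long lying on the bench, its own x along the shaft. Origin: its underside near mid length
- badge_a: white badge blank, 45 mm across, 7 mm thick, lying flat. Origin: centre of its underside
- badge_b: bare metal badge blank, 45 mm across, 7 mm thick, lying flat. Origin: centre of its underside
- bar_box: flat cardboard box, 160 x 78 x 14 mm, lying on the bench. Origin: centre of its underside
Not all that is in view belongs to the job. What is shaped like the pack but pink is not meant.

How it is judged:
By the outcome, as a careful person would: the job done as asked, in the order asked, and still so for the second after the job is handed in, with the robot touching nothing.
It also fails if it takes over 61 s, if anything falls off the work surface, if the arm or the gripper's body presses on something with over 40 N, if the wrist force passes 120 N, or if a joint passes its speed limit or range.

### The arm

A 7-joint arm with a two-finger parallel gripper is mounted at the origin on the work surface. World frame = base frame: x ahead of the robot, y to its left, z up, the work surface at z = 0. Lengths are in m, angles in rad, forces in N, time in s.
With the tool pointing down it reaches from about 0.4 to 0.85 m from the base axis. Payload 6.9 kg.
Tool frame: the origin (TCP) lies midway between the tips of the shut fingers; the grasp point (between the pads) lies 19 mm behind it; y points along the fingers, x is the direction in which the jaws open and shut, and the axes are right-handed (so a half turn about y gives the same grasp; the last joint's range is limited). The gripper opens to 85 mm and grips with 20 to 120 N. Pads are 22 mm wide; open, the fingers measure 114 mm over their backs; the gripper's body (76 mm by 85 mm) begins 54 mm behind the grasp point. The pads swing forward as they close: fully open they stand 13 mm farther back than shut.
Start: joints at [-1.113, 0.507, -0.238, 1.5, 0.126, 1.149, -0.155], TCP at [0.216, 0.586, 0.196] pointing down, gripper open.
Joint ranges: [-3.08, 3.08], [-0.24, 2.05], [-1.43, 1.35], [0, 2.5], [-1.52, 4.66], [0.17, 1.96], [-2.89, 2.89]. Speed limits (rad/s): [2.39, 2.39, 3.14, 3.14, 3.14, 3.14, 3.14].

### API

Orientations are given as a unit quaternion [x, y, z, w].
In Python, from workcell import observe, snapshot, close_job, recognise, regions_of, place_of gives the robot as it stands.
- The arm moves only by the shell command python3 -m crank 'ROWS' [FORCE]. ROWS is JSON, a list of rows, each a list of 7 numbers: the opening in per cent of the stroke, from 0 (shut) to 100 (fully open), then the shift along the world's x, y, z in cm, then the turn, a rotation vector about the world's x, y, z in rad. In form: [[fingers, dx, dy, dz, wx, wy, wz], ...]. A call has 1 to 12 rows; each row shifts and turns the commanded pose from where the row before left it; what a row does not reach is not made up. A row lasts 1/10 s, in which the tool goes at most 50 mm and 8.59 degrees, less where a joint would pass 70% of its speed; a pose out of reach is approached as far as the arm can. A call with a gripper value outside its range is refused whole. The fingers move at their own pace and stop on an object; FORCE is the grip in N (left out, the last holds). Time passes only in rows, so rows that do not move let the fingers close. It gives the time, the measured TCP pose, the force and the opening at its end, in the units of the state.
- observe(): the state, without advancing time (a new reading comes with each control period).
- snapshot(name): name is "side" or "top"; returns a dict with "pixels" (400x640x3 uint8, red, green, blue), "mtx" (3x3 intrinsics, pixels), "rvec" (rotation vector, rad) and "tvec" (3), from world to camera coordinates, as OpenCV has them. Camera axes: x right, y down, z forward; pixel columns grow to the right and rows downward; lengths in m; the calibration is good to about 2 mm. A picture is of the moment at which its call begins. There is no depth.
- close_job(): hands the job in, once; it reports no verdict.
Trained networks look in a picture, given as the dict that the camera call returned (one of the last four; its "shot" number tells which), for a name from the list of things; names that differ only in an ending like _2 or _b are one class to them, and where a whole thing is asked for, a point or a joint stands for the part that bears it (a point fixed in the world has none). Each returns a list of dicts, best first, with "score" (0 to 1); they miss things now and then, are a little off and sometimes report something else, mostly with a low value. They report only what shows in the picture. A call takes as long as a camera call. They do not tell look-alikes from the thing itself.
- recognise(picture, name): "position" ([x, y, z] in m, in world coordinates, good to about 4 mm: the middle of the surface that is visible of it).
- regions_of(picture, name): "region" (400x640 bool, what is visible of it).
- place_of(picture, name): "position" ([x, y, z] in m, in world coordinates, good to about 4 mm: a listed point, or the origin of a listed thing).
The state is a dict: "time_s": time; "qpos": joint angles; "dq": joint speeds; "tau": joint torques, N m; "position": TCP position; "orientation": TCP orientation; "wrist_force": force on the tool from outside, world axes, zero at the start; "wrist_torque": the same for the moment, N m; "opening": opening from 0.0 (shut) to 1.0 (fully open).
Only numpy, scipy, OpenCV 4.12 (cv2) and the standard library are available. Lean on these libraries where they do the work, as an engineer would, in place of code of your own. Each camera call takes 0.05 s, during which the arm holds its last target. There are 200 camera calls.

## Working session

There is one attempt and no reset: what is moved stays moved. The work goes in short steps, Python scripts to look and compute and a shell command to move; the robot and the scene stay as the last step left them, time stands still between calls to the robot, and variables do not carry over. Pictures are saved under pics/ and viewed, about 8 in all and at most 12, crops included, and the job is handed in when it is done.

```bash
ls; mkdir -p pics; cat > h.py <<'E'
import numpy as np, cv2
from workcell import *
from scipy.spatial.transform import Rotation as R
def save(p,n,crop=None,s=1):
    im=p["pixels"][...,::-1]
    if crop: a,b,c,d=crop; im=im[b:d,a:c]
    cv2.imwrite("pics/"+n,cv2.resize(im,None,fx=s,fy=s,interpolation=cv2.INTER_CUBIC))
def proj(p,X):
    return cv2.projectPoints(np.array(X,float).reshape(-1,3),p["rvec"],p["tvec"],p["mtx"],None)[0].reshape(-1,2)
def ray(p,uv):
    Rm=cv2.Rodrigues(p["rvec"])[0]; d=Rm.T@np.linalg.inv(p["mtx"])@np.array([uv[0],uv[1],1.]); c=-Rm.T@np.array(p["tvec"]).ravel(); return c,d
def atz(p,uv,z):
    c,d=ray(p,uv); return c+d*(z-c[2])/d[2]
def tri(ps,uvs):
    A=np.zeros((3,3));b=np.zeros(3)
    for p,uv in zip(ps,uvs):
        c,d=ray(p,uv); d=d/np.linalg.norm(d); M=np.eye(3)-np.outer(d,d); A+=M;b+=M@c
    return np.linalg.solve(A,b)
E
python3 - <<'E'
from h import *
np.set_printoptions(precision=4,suppress=True)
s=observe(); print(s)
a=snapshot("side");b=snapshot("top")
save(a,"side0.png");save(b,"top0.png")
for p in (a,b):
    for n in ["pack","pack_grip","pack_shoulder","charger","charger_well","lamp","lamp_well","spent_pack","tumbler","pipe","screwdriver"]:
        print(n,[(np.round(r["position"],3),round(r["score"],2)) for r in place_of(p,n)][:4])
    print(ray(p,(320,200))[0])
E
```

```text
pics
{'time_s': 0.0, 'qpos': array([-1.1125,  0.5084, -0.2375,  1.5011,  0.1257,  1.1489, -0.1548]), 'dq': array([-0.0009, -0.0003, -0.0004,  0.0007,  0.0009,  0.0002,  0.0003]), 'tau': array([ -0.0001, -62.061 ,  -2.1863, -24.9652,   0.0129,   0.0123,
        -0.    ]), 'position': array([0.2158, 0.5859, 0.1953]), 'orientation': array([ 0.5804,  0.404 , -0.405 , -0.5796]), 'wrist_force': array([-0.2401,  0.1105, -0.2533]), 'wrist_torque': array([-0.0732,  0.0143,  0.0209]), 'opening': 1.0006987469479844}
pack [(array([ 0.728, -0.412, -0.004]), 0.97), (array([ 0.544, -0.18 ,  0.014]), 0.84)]
pack_grip [(array([ 0.732, -0.406,  0.072]), 0.94), (array([ 0.538, -0.18 ,  0.085]), 0.74)]
pack_shoulder [(array([0.473, 0.213, 0.058]), 0.51)]
charger [(array([ 0.542, -0.176, -0.005]), 0.73), (array([0.43 , 0.048, 0.004]), 0.64)]
charger_well [(array([ 0.546, -0.176,  0.055]), 0.65)]
lamp [(array([0.508, 0.205, 0.001]), 0.78)]
lamp_well [(array([0.472, 0.216, 0.056]), 0.98)]
spent_pack [(array([ 0.55 ,  0.011, -0.006]), 0.6)]
tumbler [(array([ 0.706, -0.   , -0.004]), 0.91), (array([ 0.544, -
[... 265 characters left out ...]
]), 0.92), (array([ 0.544, -0.174,  0.014]), 0.74), (array([0.478, 0.207, 0.062]), 0.32)]
pack_grip [(array([ 0.543, -0.177,  0.085]), 0.67), (array([ 0.726, -0.409,  0.071]), 0.61)]
pack_shoulder [(array([ 0.54 , -0.18 ,  0.059]), 0.64)]
charger [(array([ 0.546, -0.184,  0.003]), 0.72)]
charger_well [(array([ 0.542, -0.177,  0.061]), 0.83)]
lamp [(array([0.512, 0.204, 0.   ]), 0.67)]
lamp_well [(array([0.476, 0.206, 0.061]), 0.7)]
spent_pack [(array([ 0.546,  0.009, -0.003]), 0.83)]
tumbler [(array([ 0.51 ,  0.205, -0.002]), 0.66), (array([ 0.701, -0.004,  0.003]), 0.64)]
pipe [(array([ 0.615, -0.37 , -0.001]), 0.84)]
screwdriver [(array([0.426, 0.394, 0.004]), 0.56)]
[0.4108 0.0012 1.225 ]
```

View pics/side0.png

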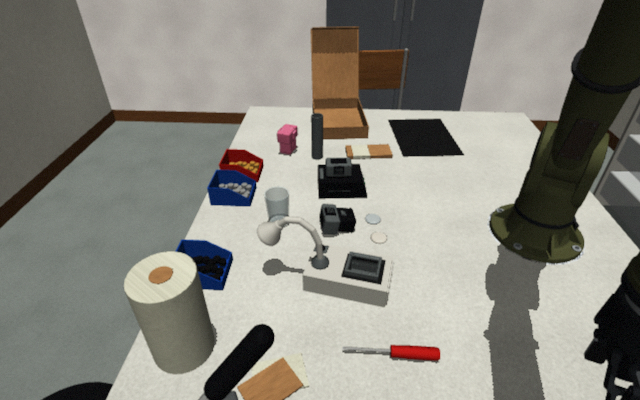

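View pics/top0.png

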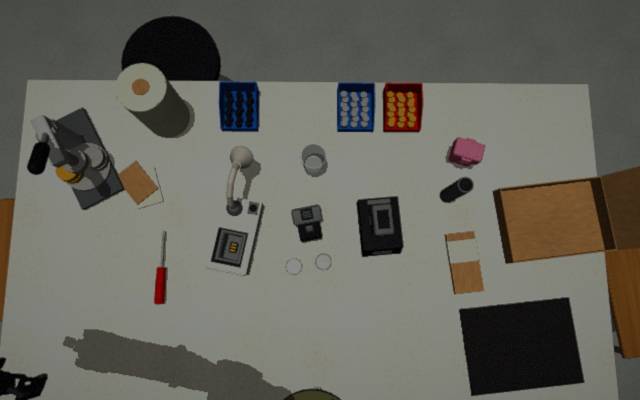

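The pack could be confused with three things in the side view: the charger pack at (338,168), the spent pack on its side at (330,218), and the pink look-alike at (287,138). I choose the grey one standing in the black charger, which is at (382,218) in the top view. Next I'll crop close and fit poses.

```bash
cat > fit.py <<'E'
from h import *
from scipy.optimize import minimize
def boxpts(x0,x1,y0,y1,z0,z1): return np.array([[x,y,z] for x in (x0,x1) for y in (y0,y1) for z in (z0,z1)])
def place(P,x,y,yaw,z=0):
    c,s=np.cos(yaw),np.sin(yaw); return P@np.array([[c,s,0],[-s,c,0],[0,0,1]])+[x,y,z]
def mask(p,parts,q,z=0,S=4):
    m=np.zeros((400*S,640*S),np.uint8)
    for P in parts:
        uv=proj(p,place(P,*q,z)); h=cv2.convexHull(((uv+.5)*S).astype(np.int32)); cv2.fillConvexPoly(m,h,1)
    return m
def fit(ps,ms,parts,q0,z=0,S=4):
    M=[cv2.resize(m.astype(np.uint8),None,fx=S,fy=S,interpolation=cv2.INTER_NEAREST) for m in ms]
    def f(v):
        q=(v[0]/1000,v[1]/1000,v[2]/100); r=0
        for p,m in zip(ps,M):
            k=mask(p,parts,q,z); r+=1-(k&m).sum()/(k|m).sum()
        return r
    best=None
    for dy in (-.35,-.15,.1,.3):
        o=minimize(f,[q0[0]*1000,q0[1]*1000,(q0[2]+dy)*100],method="Nelder-Mead",options=dict(initial_simplex=[[q0[0]*1000+a,q0[1]*1000+b,(q0[2]+dy)*100+c] for a,b,c in ((0,0,0),(6,0,0),(0,6,0),(0,0,12))],maxiter=120))
        if best is None or o.fun<best.fun: best=o
    return best.x/[1000,1000,100],best.fun
HEAD=[boxpts(-.039,.039,-.025,.025,.046,.088),boxpts(-.013,.013,-.031,.031,.058,.082)]
E
cat > m1.py <<'E'
from fit import *
a=snapshot("side");b=snapshot("top")
rs=[]
for p in (a,b):
    for n in ("pack","charger","lamp"):
        for r in regions_of(p,n)[:3]:
            ys,xs=np.nonzero(r["region"]); print(p["shot"],n,round(r["score"],2),len(xs),xs.mean().round(1),ys.mean().round(1)); rs.append((p["shot"],n,r["region"]))
def near(shot,n,uv):
    c=[(np.hypot(np.nonzero(m)[1].mean()-uv[0],np.nonzero(m)[0].mean()-uv[1]),i) for i,(s,k,m) in enumerate(rs) if s==shot and k==n]
    return rs[min(c)[1]][2]
pk=[near(a["shot"],"pack",(338,168)),near(b["shot"],"pack",(382,218))]
for z in (.012,.0135):
  print("pack",z,fit((a,b),pk,HEAD,(.543,-.177,0),z), fit((b,),pk[1:],HEAD,(.543,-.177,0),z),fit((a,),pk[:1],HEAD,(.543,-.177,0),z))
ims=[]
for p,c in ((b,(345,185,425,265)),(b,(195,190,275,270)),(a,(305,145,385,205)),(a,(300,215,400,305))):
    ims.append(cv2.resize(p["pixels"][c[1]:c[3],c[0]:c[2],::-1],(400,300),interpolation=cv2.INTER_CUBIC))
cv2.imwrite("pics/crops.png",np.vstack([np.hstack(ims[:2]),np.hstack(ims[2:])]))
E
python3 m1.py
```

```text
3 pack 0.8 471 338.6 167.3
3 pack 0.67 506 286.6 138.8
3 pack 0.53 1221 341.0 184.7
3 charger 0.92 1218 340.8 185.0
3 charger 0.35 834 405.8 352.0
3 lamp 0.85 5200 336.6 266.9
4 pack 0.79 805 466.1 151.6
4 pack 0.77 679 381.9 219.6
4 charger 0.68 1690 378.7 228.1
4 lamp 0.82 4094 234.1 224.2
pack 0.012 (array([ 0.54152998, -0.17764644,  0.01892887]), np.float64(0.25080574129568023)) (array([ 0.5409062 , -0.17829168,  0.06467838]), np.float64(0.10258955903036315)) (array([ 0.54267755, -0.17570091,  0.00340063]), np.float64(0.13556985294117652))
pack 0.0135 (array([ 0.54171708, -0.17689794,  0.03195537]), np.float64(0.2621635242396785)) (array([ 0.54106169, -0.17752088,  0.04767228]), np.float64(0.1085742444152431)) (array([ 0.54219563, -0.17286777,  0.02152328]), np.float64(0.13946044810242342))
```

View pics/crops.png

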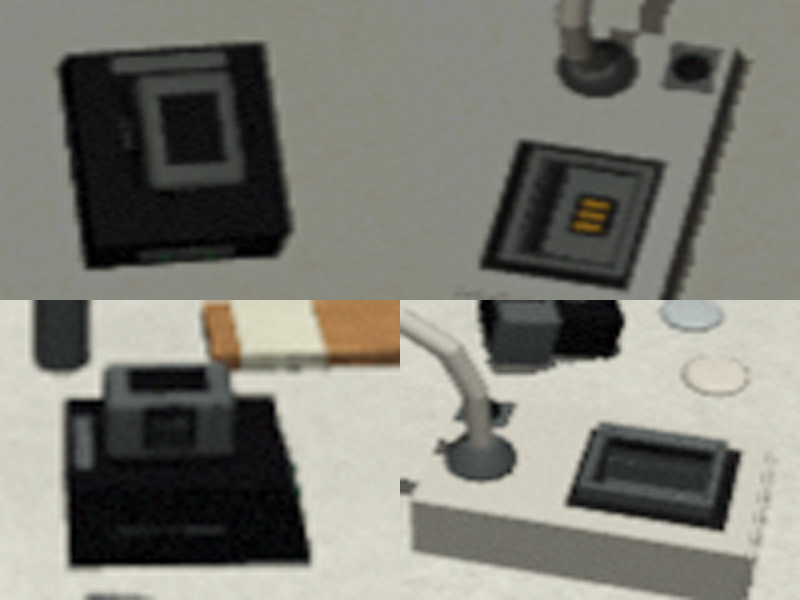

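The side and top crops show the charger pack, grey head with its tab facing the camera, with yaw about +0.09. The lamp cradle is empty, with the contact showing at about (313,243) in the top view, and its yaw is about −0.2. I'll refine both from edges.

```bash
cat > edge.py <<'E'
from fit import *
def edge(p,a,b,w=3,sign=0):
    g=cv2.GaussianBlur(p["pixels"].astype(np.float32).mean(2),(0,0),.6)
    a=np.array(a,float);b=np.array(b,float);t=(b-a)/np.linalg.norm(b-a);n=np.array([-t[1],t[0]])
    s=np.arange(-w,w+.01,.1);pts=[];amp=[]
    for f in np.linspace(.15,.85,25):
        c=a+f*(b-a);q=(c+s[:,None]*n).astype(np.float32)
        v=cv2.remap(g,q[:,0].copy().reshape(1,-1),q[:,1].copy().reshape(1,-1),cv2.INTER_CUBIC)[0]
        d=np.gradient(v); d=np.abs(d) if sign==0 else np.clip(sign*d,0,None)
        i=d.argmax(); pts.append(c+s[i]*n); amp.append(d[i])
    vx,vy,x,y=cv2.fitLine(np.array(pts,np.float32),cv2.DIST_HUBER,0,.01,.01).ravel()
    d=np.array([vx,vy]);c=np.array([x,y]); res=np.std((np.array(pts)-c)@[-vy,vx])
    return c,d,res
def inter(l,m):
    A=np.array([l[1],-m[1]]).T; t=np.linalg.solve(A,m[0]-l[0]); return l[0]+t[0]*l[1]
def yaw(p,l,z):
    w=atz(p,l[0]+15*l[1],z)-atz(p,l[0]-15*l[1],z); return np.arctan2(w[1],w[0])
E
python3 - <<'E'
from edge import *
np.set_printoptions(precision=4,suppress=True)
a=snapshot("side");b=snapshot("top")
T=lambda X,Y:(345+X/5,185+Y/3.75)
L=lambda X,Y:(195+(X-400)/5,190+Y/3.75)
S=lambda X,Y:(300+(X-400)/4,215+(Y-300)/3.333)
SC=lambda X,Y:(305+X/5,145+(Y-300)/5)
for nm,p,z,A,B in [("chR",b,.058,T(265,45),T(290,235)),("chL",b,.058,T(62,65),T(88,268)),("hdL",b,.1,T(135,78),T(150,190)),("hdR",b,.1,T(230,72),T(243,182)),
  ("chTop",b,.058,T(62,60),T(265,45)),("lampR",b,.052,L(745,55),L(655,300)),("lampFront side",a,.052,S(412,500),S(750,555)),
  ("crL",b,.055,L(520,142),L(482,268)),("crR",b,.055,L(663,160),L(630,290)),("crT",b,.055,L(520,142),L(663,160)),("crB",b,.055,L(482,268),L(630,290))]:
    l=edge(p,A,B,2.5); print(nm,"yaw",yaw(p,l,z).round(3),"res",l[2].round(2),l[0].round(1))
# model overlay for cradle: project rim (76x64 outer, 62.4x46.4 + bevel inner) at guess
for n in ("charger_well","lamp_well","pack_grip"):
  for p in (a,b): print(n,[np.round(r["position"],3) for r in place_of(p,n)][:2])
big=[]
for p,c in ((b,(205,220,250,280)),(a,(335,245,395,290))):
    im=p["pixels"][c[1]:c[3],c[0]:c[2],::-1]; im=cv2.convertScaleAbs(im,alpha=1.6,beta=0); s=8 if c[2]-c[0]==45 else 7
    im=cv2.resize(im,None,fx=s,fy=s,interpolation=cv2.INTER_CUBIC)
    for (X,Y,yw),col in (((.474,.209,-.2),(0,255,0)),):
        for h in ((.038,.032),(.0312,.0232)):
            P=np.array([[h[0],h[1],.058],[h[0],-h[1],.058],[-h[0],-h[1],.058],[-h[0],h[1],.058]])
            uv=(proj(p,place(P,X,Y,yw))-[c[0],c[1]]+.5)*s
            cv2.polylines(im,[uv.astype(int)],True,col,1)
    out=np.zeros((480,im.shape[1],3),np.uint8); out[:min(480,im.shape[0])]=im[:480]; big.append(out)
cv2.imwrite("pics/cradle.png",np.hstack(big)); print(b["mtx"][0,0],a["mtx"][0,0])
s=observe(); print(R.from_quat(s["orientation"]).as_matrix())
E
```

```text
chR yaw -3.059 res 0.27 [400.6 224.9]
chL yaw -3.055 res 0.28 [358.9 229.7]
hdL yaw -3.081 res 0.3 [373.6 222.2]
hdR yaw -3.042 res 0.25 [392.  218.9]
chTop yaw -1.469 res 0.31 [381.6 196.9]
lampR yaw -0.199 res 0.58 [252.4 243.6]
lampFront side yaw 2.937 res 0.23 [343.8 282.9]
crL yaw -0.201 res 0.21 [214.3 244.6]
crR yaw -0.199 res 0.22 [243.7 251.2]
crT yaw -1.769 res 0.22 [233.1 229.7]
crB yaw -1.769 res 0.22 [228.2 264.6]
charger_well [array([ 0.546, -0.179,  0.056]), array([ 0.541, -0.175,  0.085])]
charger_well [array([ 0.543, -0.177,  0.062]), array([ 0.511,  0.206, -0.004])]
lamp_well [array([0.475, 0.212, 0.057])]
lamp_well [array([0.477, 0.207, 0.062])]
pack_grip [array([ 0.73 , -0.408,  0.072]), array([ 0.543, -0.177,  0.084])]
pack_grip [array([ 0.724, -0.412,  0.071]), array([ 0.543, -0.176,  0.082])]
453.73278911157206 400.5747316764932
[[ 0.3455 -0.     -0.9384]
 [ 0.9384 -0.      0.3455]
 [-0.     -1.      0.    ]]
```

View pics/cradle.png

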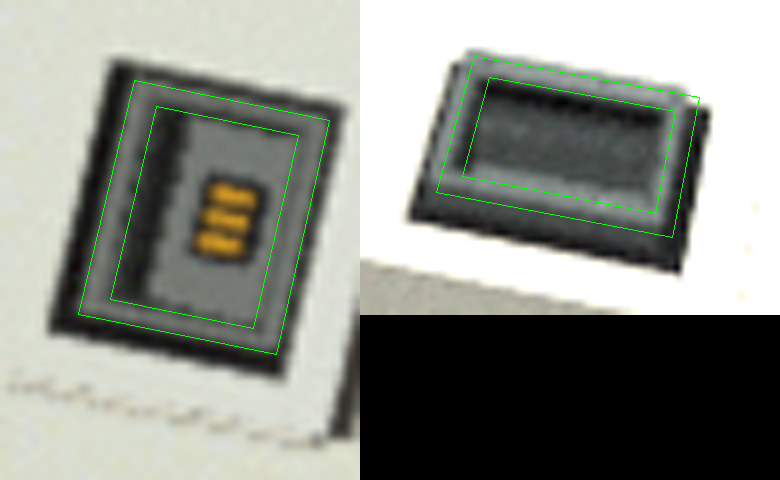

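Both views agree on the cradle rim: centre about (0.475, 0.209), yaw −0.20, and the side view puts the rim at about 60 mm. The pack is at (0.542, −0.177), yaw 0.087, so the jaws need a turn of about +0.44.

```bash
python3 -m crank '[[100,1.7,-3.8,0.5,0,0,0.037],[100,1.7,-3.8,0.5,0,0,0.037],[100,1.7,-3.8,0.5,0,0,0.037],[100,1.7,-3.8,0.5,0,0,0.037],[100,1.7,-3.8,0.5,0,0,0.037],[100,1.7,-3.8,0.5,0,0,0.037],[100,1.7,-3.8,0.5,0,0,0.037],[100,1.7,-3.8,0.5,0,0,0.037],[100,1.7,-3.8,0.5,0,0,0.037],[100,1.7,-3.8,0.5,0,0,0.037],[100,1.7,-3.8,0.5,0,0,0.037],[100,1.7,-3.8,0.5,0,0,0.037]]' 25
cat > st.py <<'E'
from h import *
import sys
np.set_printoptions(precision=4,suppress=True)
s=observe(); M=R.from_quat(s["orientation"]).as_matrix()
print("t",s["time_s"],"pos",s["position"],"yaw_x",np.arctan2(M[1,0],M[0,0]).round(4),"fing",M[:,1],"F",s["wrist_force"],"T",s["wrist_torque"],"open",round(s["opening"],4),"q",s["qpos"])
E
python3 st.py
```

```text
time_s: 3.2
position: [0.4204, 0.1289, 0.2567]
orientation: [0.476, 0.523, -0.522, -0.476]
wrist_force: [0.9, -0.4, 0.3]
opening: 1.001
t 3.2 pos [0.4204 0.1289 0.2567] yaw_x 1.6636 fing [ 0.0009  0.0003 -1.    ] F [ 0.9405 -0.3821  0.2947] T [-0.017  -0.0827  0.023 ] open 1.001 q [-0.2407  0.1635 -0.1343  1.8489  0.0242  1.1299  1.2801]
```

```bash
python3 -m crank '[[100,1.2,-3.06,-0.5,0,0,0],[100,1.2,-3.06,-0.5,0,0,0],[100,1.2,-3.06,-0.5,0,0,0],[100,1.2,-3.06,-0.5,0,0,0],[100,1.2,-3.06,-0.5,0,0,0],[100,1.2,-3.06,-0.5,0,0,0],[100,1.2,-3.06,-0.5,0,0,0],[100,1.2,-3.06,-0.5,0,0,0],[100,1.3,-3.06,-0.5,0,0,-0.003],[100,1.3,-3.06,-0.5,0,0,-0.003],[100,0,0,0,0,0,0],[100,0,0,0,0,0,0]]'
python3 st.py; python3 - <<'E'
from fit import *
a=snapshot("side");b=snapshot("top")
# overlay of pack head model + TCP projections
ims=[]
for p,c in ((b,(350,180,420,250)),(a,(300,130,370,200))):
    s=5.7
    im=cv2.resize(p["pixels"][c[1]:c[3],c[0]:c[2],::-1],(400,400),interpolation=cv2.INTER_CUBIC); k=400/70
    P=np.array([[.039,.025,.1],[.039,-.025,.1],[-.039,-.025,.1],[-.039,.025,.1]])
    uv=(proj(p,place(P,.5423,-.1773,.087))-[c[0],c[1]]+.5)*k
    cv2.polylines(im,[uv.astype(int)],True,(0,255,0),1)
    ims.append(im)
cv2.imwrite("pics/above.png",np.hstack(ims))
E
```

```text
time_s: 4.4
position: [0.5417, -0.1759, 0.2057]
orientation: [-0.478, -0.52, 0.521, 0.479]
wrist_force: [0.7, -0.3, 0.4]
opening: 1.001
t 4.4 pos [ 0.5417 -0.1759  0.2057] yaw_x 1.6545 fing [-0.0009  0.0005 -1.    ] F [ 0.6871 -0.2943  0.3814] T [0.0522 0.0033 0.0334] open 1.0006 q [ 0.2495  0.4088  0.0323  1.6365 -0.0146  1.0974  1.9403]
```

View pics/above.png

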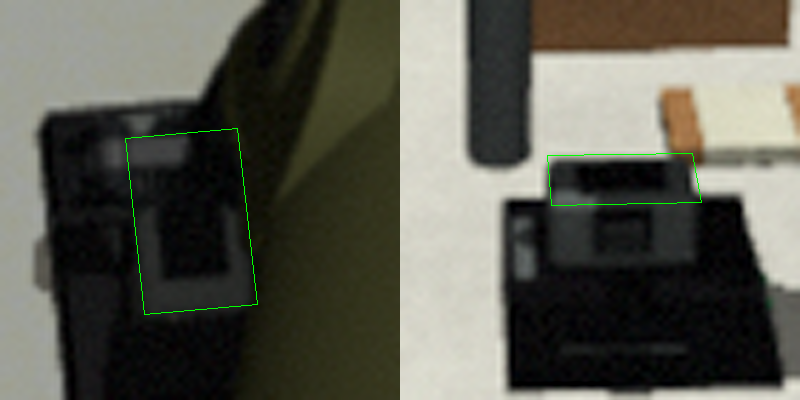

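```bash
python3 -m crank '[[100,0.06,-0.14,-1,0,0,0.002],[100,0,0,-2,0,0,0],[100,0,0,-2,0,0,0],[100,0,0,-2,0,0,0],[100,0,0,-2,0,0,0],[100,0,0,-1.5,0,0,0],[100,0,0,-1.5,0,0,0],[100,0,0,-1,0,0,0],[100,0,0,-1,0,0,0],[100,0,0,-0.6,0,0,0],[100,0,0,0,0,0,0]]'
python3 st.py
```

```text
time_s: 5.6
position: [0.5422, -0.1766, 0.0595]
orientation: [-0.477, -0.521, 0.522, 0.478]
wrist_force: [-0.0, -0.4, -0.1]
opening: 0.999
t 5.6 pos [ 0.5422 -0.1766  0.0595] yaw_x 1.6582 fing [-0.001   0.0003 -1.    ] F [-0.0054 -0.434  -0.1063] T [-0.0242  0.0037 -0.0272] open 0.9991 q [ 0.2569  0.5642  0.0233  1.8246 -0.0182  0.7541  1.9481]
```

```bash
python3 -m crank '[[76,0,0,0,0,0,0],[76,0,0,0,0,0,0],[76,0,0,0,0,0,0]]' 20; python3 -m crank '[[71,0,0,0,0,0,0],[71,0,0,0,0,0,0],[71,0,0,0,0,0,0]]' 20;python3 st.py
```

```text
time_s: 5.9
position: [0.5429, -0.177, 0.0607]
orientation: [0.478, 0.521, -0.521, -0.477]
wrist_force: [-0.3, 0.2, 0.2]
opening: 0.757
time_s: 6.2
position: [0.5426, -0.1769, 0.0603]
orientation: [0.478, 0.521, -0.521, -0.478]
wrist_force: [-0.0, 0.5, 0.3]
opening: 0.711
t 6.2 pos [ 0.5426 -0.1769  0.0603] yaw_x 1.6579 fing [ 0.0002 -0.0001 -1.    ] F [-0.0331  0.4633  0.3496] T [-0.009   0.0773  0.0212] open 0.7108 q [ 0.2571  0.5632  0.0234  1.8238 -0.0182  0.7546  1.9482]
```

```bash
python3 -m crank '[[67,0,0,0,0,0,0],[67,0,0,0,0,0,0],[67,0,0,0,0,0,0]]' 20;python3 st.py; python3 -m crank '[[60,0,0,0,0,0,0],[60,0,0,0,0,0,0],[60,0,0,0,0,0,0]]' 20;python3 st.py
```

```text
time_s: 6.5
position: [0.5426, -0.1769, 0.0601]
orientation: [-0.478, -0.521, 0.521, 0.478]
wrist_force: [-0.8, 0.1, 0.8]
opening: 0.671
t 6.5 pos [ 0.5426 -0.1769  0.0601] yaw_x 1.658 fing [-0.0001 -0.     -1.    ] F [-0.7832  0.0841  0.8455] T [-0.0003  0.0151 -0.0226] open 0.6708 q [ 0.2571  0.5634  0.0234  1.8239 -0.0182  0.7546  1.9482]
time_s: 6.8
position: [0.5426, -0.1773, 0.0602]
orientation: [-0.478, -0.521, 0.521, 0.478]
wrist_force: [0.2, -1.6, 0.6]
opening: 0.599
t 6.8 pos [ 0.5426 -0.1773  0.0602] yaw_x 1.6577 fing [ 0.0002 -0.0004 -1.    ] F [ 0.1801 -1.5779  0.5737] T [-0.3461  0.0002 -0.0111] open 0.5994 q [ 0.2573  0.5633  0.0238  1.8237 -0.018   0.7545  1.9482]
```

```bash
python3 -m crank '[[50,0,0,0,0,0,0],[50,0,0,0,0,0,0],[50,0,0,0,0,0,0],[50,0,0,0,0,0,0]]' 30;python3 st.py; python3 - <<'E'
from h import *
a=snapshot("side");save(a,"grip.png",(300,120,380,200),6)
E
```

```text
time_s: 7.2
position: [0.5428, -0.1772, 0.0604]
orientation: [0.478, 0.521, -0.521, -0.478]
wrist_force: [1.1, -1.8, 3.6]
opening: 0.566
t 7.2 pos [ 0.5428 -0.1772  0.0604] yaw_x 1.6578 fing [ 0.0005 -0.0004 -1.    ] F [ 1.1398 -1.8052  3.5923] T [-0.4979  0.083  -0.0431] open 0.5661 q [ 0.2572  0.5631  0.0236  1.8236 -0.018   0.7545  1.9482]
```

View pics/grip.png

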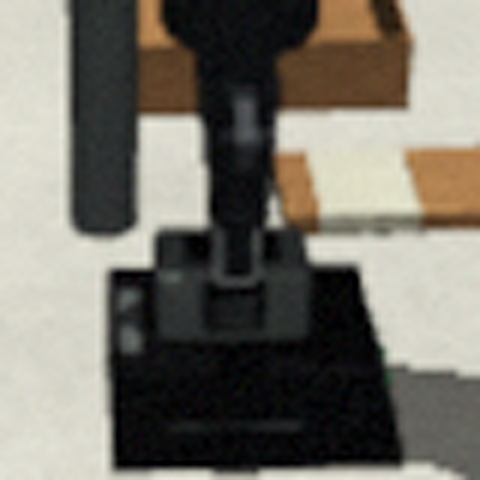

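```bash
python3 - <<'E'
from fit import *
a=snapshot("side")
for y in (.0265,.031,.04):
  for z in (.06,.07,.0825,.0945):
    print(y,z,(6*(proj(a,place(np.array([[0,y,z]]),.5425,-.1773,.087))[0]-[300,120]+.5)).round(0))
E
```

```text
0.0265 0.06 [236. 344.]
0.0265 0.07 [236. 327.]
0.0265 0.0825 [237. 306.]
0.0265 0.0945 [237. 285.]
0.031 0.06 [236. 349.]
0.031 0.07 [237. 332.]
0.031 0.0825 [237. 311.]
0.031 0.0945 [238. 290.]
0.04 0.06 [237. 359.]
0.04 0.07 [238. 342.]
0.04 0.0825 [239. 321.]
0.04 0.0945 [239. 300.]
```

```bash
python3 - <<'E'
from h import *
a=snapshot("side")
im=a["pixels"][130:190,310:370].astype(float)/255
im=(np.clip(im*2.2,0,1)**.6*255).astype(np.uint8)[...,::-1]
cv2.imwrite("pics/grip2.png",cv2.resize(im,None,fx=9,fy=9,interpolation=cv2.INTER_CUBIC))
E
```

```text
(no output)
```

View pics/grip2.png

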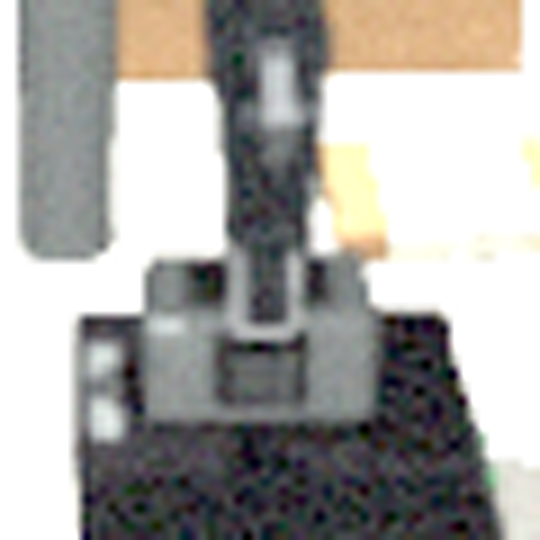

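The picture shows the tab at about (339,171), uncovered, with the fingertip ending above it at about row 168. The jaws are therefore on the head above the tabs, about 12 mm too high. I'll open, feel downwards and look again.

```bash
python3 -m crank '[[82,0,0,0,0,0,0],[82,0,0,0,0,0,0],[82,0,0,0,0,0,0],[82,0,0,-0.2,0,0,0],[82,0,0,-0.2,0,0,0],[82,0,0,-0.2,0,0,0],[82,0,0,0,0,0,0]]' 20; python3 st.py; python3 - <<'E'
from h import *
a=snapshot("side")
im=a["pixels"][130:190,310:370].astype(float)/255
im=(np.clip(im*2.2,0,1)**.6*255).astype(np.uint8)[...,::-1]
im=cv2.resize(im,None,fx=9,fy=9,interpolation=cv2.INTER_CUBIC)
cv2.imwrite("pics/grip3.png",im)
for y in (-.1773+.028,-.1773+.034,-.1773+.045):
  for z in (.054,.06,.07,.08,.09): print(round(y,3),z,(9*(proj(a,[.5425,y,z])[0]-[310,130]+.5)).round(0))
E
```

```text
time_s: 8.05
position: [0.5423, -0.1768, 0.0537]
orientation: [-0.477, -0.521, 0.521, 0.478]
wrist_force: [-0.3, -0.7, 0.4]
opening: 0.822
t 8.05 pos [ 0.5423 -0.1768  0.0537] yaw_x 1.6581 fing [-0.0007  0.0002 -1.    ] F [-0.2668 -0.7136  0.3774] T [ 0.0144 -0.0399  0.0002] open 0.8218 q [ 0.2574  0.5718  0.0229  1.8301 -0.0184  0.7406  1.9483]
-0.149 0.054 [256. 443.]
-0.149 0.06 [256. 428.]
-0.149 0.07 [257. 403.]
-0.149 0.08 [258. 378.]
-0.149 0.09 [259. 352.]
-0.143 0.054 [255. 453.]
-0.143 0.06 [256. 438.]
-0.143 0.07 [257. 413.]
-0.143 0.08 [257. 387.]
-0.143 0.09 [258. 362.]
-0.132 0.054 [255. 471.]
-0.132 0.06 [255. 456.]
-0.132 0.07 [256. 431.]
-0.132 0.08 [257. 405.]
-0.132 0.09 [258. 380.]
```

View pics/grip3.png

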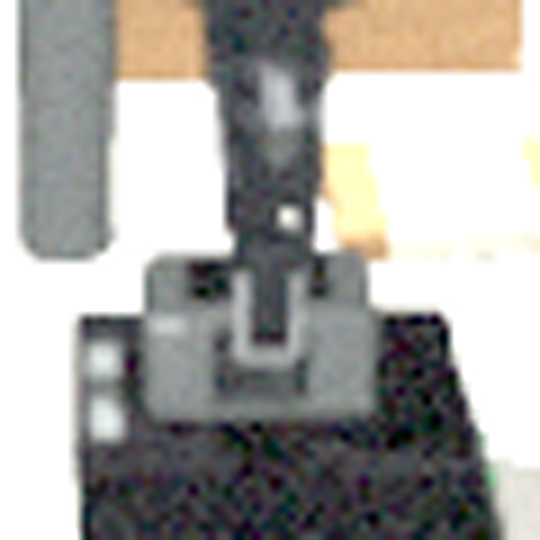

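The finger bottom is now at row ~170.5 in the full image, about 20 mm short of the tab's bottom, and there's no contact. I'll keep lowering in small steps and watch the force.

```bash
python3 -m crank '[[82,0,0,-0.15,0,0,0],[82,0,0,-0.15,0,0,0],[82,0,0,0,0,0,0]]' 20; python3 -m crank '[[82,0,0,-0.15,0,0,0],[82,0,0,-0.15,0,0,0],[82,0,0,0,0,0,0]]' 20;  python3 -m crank '[[82,0,0,-0.15,0,0,0],[82,0,0,0,0,0,0]]' 20
```

```text
time_s: 8.4
position: [0.5424, -0.1769, 0.051]
orientation: [-0.478, -0.521, 0.521, 0.478]
wrist_force: [-0.1, -0.3, -0.4]
opening: 0.817
time_s: 8.7
position: [0.5424, -0.1769, 0.0479]
orientation: [-0.478, -0.521, 0.521, 0.478]
wrist_force: [-0.0, -0.0, 0.7]
opening: 0.825
time_s: 8.9
position: [0.5425, -0.1769, 0.0465]
orientation: [-0.478, -0.521, 0.521, 0.478]
wrist_force: [0.3, 0.7, 0.6]
opening: 0.823
```

```bash
python3 -m crank '[[82,0,0,-0.15,0,0,0],[82,0,0,-0.15,0,0,0],[82,0,0,0,0,0,0]]' 20; python3 -m crank '[[82,0,0,-0.15,0,0,0],[82,0,0,-0.15,0,0,0],[82,0,0,0,0,0,0]]' 20; python3 - <<'E'
from h import *
a=snapshot("side")
print([(r,int(a["pixels"][r,338:341].mean())) for r in range(160,186)])
old=cv2.imread("pics/grip.png")
im=a["pixels"][130:190,310:370].astype(float)/255
im=(np.clip(im*2.2,0,1)**.6*255).astype(np.uint8)[...,::-1]
cv2.imwrite("pics/grip4.png",cv2.resize(im,None,fx=9,fy=9,interpolation=cv2.INTER_CUBIC))
E
```

```text
time_s: 9.2
position: [0.5424, -0.1768, 0.0434]
orientation: [-0.478, -0.521, 0.521, 0.478]
wrist_force: [-0.1, -0.7, -0.6]
opening: 0.819
time_s: 9.5
position: [0.5424, -0.1769, 0.0404]
orientation: [-0.478, -0.521, 0.521, 0.478]
wrist_force: [0.3, -0.6, -1.4]
opening: 0.818
[(160, 16), (161, 19), (162, 21), (163, 19), (164, 14), (165, 14), (166, 14), (167, 17), (168, 13), (169, 16), (170, 16), (171, 11), (172, 32), (173, 40), (174, 34), (175, 35), (176, 24), (177, 9), (178, 7), (179, 5), (180, 7), (181, 9), (182, 7), (183, 8), (184, 10), (185, 7)]
```

```bash
python3 -m crank '[[82,0,0,-0.15,0,0,0],[82,0,0,-0.15,0,0,0],[82,0,0,-0.1,0,0,0],[78,0,0,0,0,0,0],[74,0,0,0,0,0,0],[74,0,0,0,0,0,0]]' 20;python3 st.py;  python3 -m crank '[[70,0,0,0,0,0,0],[70,0,0,0,0,0,0],[70,0,0,0,0,0,0]]' 20;python3 st.py;python3 -m crank '[[66,0,0,0,0,0,0],[66,0,0,0,0,0,0],[66,0,0,0,0,0,0]]' 20;python3 st.py
```

```text
time_s: 10.15
position: [0.5426, -0.1773, 0.0367]
orientation: [-0.478, -0.521, 0.521, 0.478]
wrist_force: [-1.4, -1.6, -0.4]
opening: 0.739
t 10.15 pos [ 0.5426 -0.1773  0.0367] yaw_x 1.6577 fing [ 0.0001 -0.0004 -1.    ] F [-1.3827 -1.6025 -0.4057] T [-0.3445 -0.0153  0.0002] open 0.7388 q [ 0.2585  0.5948  0.0221  1.8456 -0.0186  0.7011  1.9487]
time_s: 10.45
position: [0.5427, -0.1773, 0.0369]
orientation: [-0.478, -0.521, 0.521, 0.478]
wrist_force: [0.3, -2.1, 3.0]
opening: 0.696
t 10.45 pos [ 0.5427 -0.1773  0.0369] yaw_x 1.6577 fing [ 0.0005 -0.0005 -1.    ] F [ 0.2718 -2.1286  3.0355] T [-0.4423  0.0147 -0.0232] open 0.696 q [ 0.2584  0.5945  0.022   1.8455 -0.0186  0.7012  1.9487]
time_s: 10.75
position: [0.5428, -0.1769, 0.0369]
orientation: [0.478, 0.521, -0.521, -0.478]
wrist_force: [-0.5, -2.0, 4.3]
opening: 0.662
t 10.75 pos [ 0.5428 -0.1769  0.0369] yaw_x 1.6581 fing [ 0.0004 -0.0001 -1.    ] F [-0.4793 -1.9531  4.332 ] T [-0.3578  0.074  -0.0468] open 0.6619 q [ 0.2583  0.5946  0.0217  1.8456 -0.0188  0.7012  1.9487]
```

```bash
python3 -m crank '[[63,0,-0.04,0,0,0,0],[63,0,0,0,0,0,0],[63,0,0,0,0,0,0]]' 20;python3 st.py;python3 -m crank '[[50,0,0,0,0,0,0],[50,0,0,0,0,0,0],[50,0,0,0,0,0,0],[50,0,0,0,0,0,0]]' 30;python3 st.py
```

```text
time_s: 11.05
position: [0.5427, -0.1773, 0.0368]
orientation: [0.478, 0.521, -0.521, -0.478]
wrist_force: [0.5, -0.8, 4.5]
opening: 0.634
t 11.05 pos [ 0.5427 -0.1773  0.0368] yaw_x 1.658 fing [ 0.0003 -0.     -1.    ] F [ 0.4987 -0.7586  4.5496] T [-0.2718 -0.0152 -0.0264] open 0.6342 q [ 0.259   0.5948  0.0216  1.8453 -0.0188  0.7014  1.9493]
time_s: 11.45
position: [0.543, -0.1778, 0.0374]
orientation: [0.478, 0.521, -0.521, -0.477]
wrist_force: [-2.1, -1.8, 10.0]
opening: 0.58
t 11.45 pos [ 0.543  -0.1778  0.0374] yaw_x 1.6577 fing [ 0.0011 -0.0007 -1.    ] F [-2.0554 -1.8238  9.9755] T [-0.3961  0.3564 -0.0076] open 0.5802 q [ 0.2591  0.5939  0.0221  1.8447 -0.0186  0.7019  1.9493]
```

```bash
python3 -m crank '[[45,0,0,0.1,0,0,0],[45,0,0,0.1,0,0,0],[45,0,0,0,0,0,0]]' 40;python3 st.py
```

```text
time_s: 11.75
position: [0.5428, -0.1778, 0.0388]
orientation: [-0.478, -0.521, 0.521, 0.477]
wrist_force: [0.6, -3.5, 3.4]
opening: 0.581
t 11.75 pos [ 0.5428 -0.1778  0.0388] yaw_x 1.6578 fing [ 0.0006 -0.0006 -1.    ] F [ 0.5726 -3.5105  3.3771] T [-0.8184 -0.1804 -0.0046] open 0.5808 q [ 0.259   0.5921  0.0222  1.8433 -0.0185  0.7056  1.9492]
```

```bash
python3 -m crank '[[45,0,0,0.1,0,0,0],[45,0,0,0.1,0,0,0],[45,0,0,0,0,0,0]]' 40;python3 st.py; python3 -m crank '[[45,0,0,0.1,0,0,0],[45,0,0,0.1,0,0,0],[45,0,0,0,0,0,0]]' 40;python3 st.py
```

```text
time_s: 12.05
position: [0.5427, -0.1773, 0.0407]
orientation: [0.478, 0.521, -0.521, -0.478]
wrist_force: [1.4, -2.7, 2.4]
opening: 0.58
t 12.05 pos [ 0.5427 -0.1773  0.0407] yaw_x 1.658 fing [ 0.0001 -0.0001 -1.    ] F [ 1.3673 -2.7428  2.4303] T [-0.7163 -0.2665  0.049 ] open 0.5804 q [ 0.2588  0.5895  0.0219  1.8417 -0.0187  0.7104  1.9492]
time_s: 12.35
position: [0.5425, -0.177, 0.0427]
orientation: [0.478, 0.521, -0.521, -0.478]
wrist_force: [1.2, -1.2, 1.5]
opening: 0.579
t 12.35 pos [ 0.5425 -0.177   0.0427] yaw_x 1.6582 fing [-0.0002  0.0003 -1.    ] F [ 1.2425 -1.201   1.4876] T [-0.5719 -0.2108  0.0135] open 0.5793 q [ 0.2586  0.5867  0.0218  1.8402 -0.0187  0.7152  1.9492]
```

```bash
python3 -m crank '[[45,0,0,0.2,0,0,0],[45,0,0,0.2,0,0,0],[45,0,0,0.3,0,0,0],[45,0,0,0.3,0,0,0],[45,0,0,0.3,0,0,0]]' 40;python3 st.py; python3 -m crank '[[45,0,0,0.5,0,0,0],[45,0,0,0.5,0,0,0],[45,0,0,0.8,0,0,0],[45,0,0,1,0,0,0],[45,0,0,1,0,0,0],[45,0,0,1.5,0,0,0]]' 40;python3 st.py
```

```text
time_s: 12.85
position: [0.5419, -0.177, 0.0555]
orientation: [-0.477, -0.521, 0.522, 0.478]
wrist_force: [0.2, -1.8, -2.5]
opening: 0.581
t 12.85 pos [ 0.5419 -0.177   0.0555] yaw_x 1.6581 fing [-0.0014  0.0006 -1.    ] F [ 0.2024 -1.7814 -2.548 ] T [-0.2513 -0.0379 -0.0036] open 0.5807 q [ 0.258   0.5694  0.0229  1.8284 -0.0185  0.7455  1.9489]
time_s: 13.45
position: [0.5423, -0.177, 0.1094]
orientation: [-0.477, -0.521, 0.521, 0.478]
wrist_force: [0.3, 0.3, -2.4]
opening: 0.578
t 13.45 pos [ 0.5423 -0.177   0.1094] yaw_x 1.6582 fing [-0.0006  0.0003 -1.    ] F [ 0.3414  0.2522 -2.3629] T [ 0.028  -0.0175  0.0406] open 0.5782 q [ 0.2553  0.5032  0.0265  1.7701 -0.0169  0.8692  1.9477]
```

The pack is free: the force is −2.4 N, which is its weight. Now I'll carry it across.

```bash
python3 -m crank '[[45,0,0,2,0,0,0],[45,0,0,2,0,0,0],[45,-0.7,2,2,0,0,-0.02],[45,-0.7,3,0,0,0,-0.03],[45,-0.8,4,0,0,0,-0.04],[45,-0.8,4,0,0,0,-0.04],[45,-0.8,4,0,0,0,-0.04],[45,-0.8,4,0,0,0,-0.04],[45,-0.8,4,0,0,0,-0.03],[45,-0.5,4,0,0,0,-0.03],[45,-0.4,4,0,0,0,-0.02],[45,-0.3,3,0,0,0,0]]' 40;python3 st.py; python3 -m crank '[[45,-0.15,1.5,0,0,0,0],[45,0,1,0,0,0,0],[45,0,0.1,0,0,0,0],[45,0,0,0,0,0,0]]' 40;python3 st.py
```

```text
time_s: 14.65
position: [0.4759, 0.1858, 0.1697]
orientation: [-0.547, -0.448, 0.447, 0.548]
wrist_force: [0.2, -0.1, -2.5]
opening: 0.58
t 14.65 pos [0.4759 0.1858 0.1697] yaw_x 1.3696 fing [ 0.0008  0.0014 -1.    ] F [ 0.2337 -0.0818 -2.5361] T [-0.0208  0.0019  0.0151] open 0.5798 q [-0.429   0.3521  0.0133  1.8405 -0.0068  0.9477  0.957 ]
time_s: 15.05
position: [0.4755, 0.2072, 0.1688]
orientation: [0.549, 0.446, -0.447, -0.548]
wrist_force: [0.0, -0.4, -2.7]
opening: 0.58
t 15.05 pos [0.4755 0.2072 0.1688] yaw_x 1.3665 fing [ 0.0001 -0.0009 -1.    ] F [ 0.049  -0.3574 -2.6888] T [-0.0111  0.0685  0.0358] open 0.5802 q [-0.4662  0.3652  0.0103  1.8217 -0.0035  0.955   0.912 ]
```

```bash
python3 -m crank '[[45,0,0,-1,0,0,0.003],[45,0,0.05,-1,0,0,0.002],[45,0,0,-1,0,0,0],[45,0,0,-1,0,0,0],[45,0,0,-1,0,0,0],[45,0,0,-1,0,0,0],[45,0,0,-0.5,0,0,0],[45,0,0,0,0,0,0]]' 40;python3 st.py
python3 - <<'E'
from edge import *
s=observe(); X,Y,Z=s["position"]; M=R.from_quat(s["orientation"]).as_matrix(); yw=np.arctan2(M[1,0],M[0,0])-np.pi/2
ims=[]
for nm,c in (("side",(320,210,410,300)),("top",(195,210,265,280))):
    p=snapshot(nm); k=400/(c[2]-c[0])
    im=p["pixels"][c[1]:c[3],c[0]:c[2]].astype(float)/255
    im=(np.clip(im*1.8,0,1)**.6*255).astype(np.uint8)[...,::-1]
    im=cv2.resize(im,(400,400),interpolation=cv2.INTER_CUBIC)
    def rect(hx,hy,z,x,y,w,col):
        P=np.array([[hx,hy,z],[hx,-hy,z],[-hx,-hy,z],[-hx,hy,z]])
        uv=(proj(p,place(P,x,y,w))-[c[0],c[1]]+.5)*k; cv2.polylines(im,[uv.astype(int)],True,col,1)
    f=Z-.025
    rect(.039,.025,f+.088,X,Y,yw,(0,255,0)); rect(.039,.025,f+.046,X,Y,yw,(0,255,0)); rect(.030,.022,f+.004,X,Y,yw,(0,200,255)); rect(.038,.032,.060,.4748,.209,-.2,(255,0,255))
    ims.append(im)
    print(nm,[(np.round(r["position"],3),round(r["score"],2)) for r in place_of(p,"pack")][:3],[(np.round(r["position"],3),round(r["score"],2)) for r in place_of(p,"lamp_well")][:2])
cv2.imwrite("pics/over.png",np.hstack(ims)); print(X,Y,Z,yw)
E
```

```text
time_s: 15.85
position: [0.4746, 0.209, 0.1028]
orientation: [-0.547, -0.448, 0.449, 0.547]
wrist_force: [-0.2, -0.3, -2.8]
opening: 0.572
t 15.85 pos [0.4746 0.209  0.1028] yaw_x 1.3731 fing [-0.0014 -0.0007 -1.    ] F [-0.1612 -0.2636 -2.7723] T [0.0343 0.0116 0.0322] open 0.5719 q [-0.4654  0.4426  0.005   1.9098 -0.003   0.7907  0.9142]
side [(array([0.473, 0.207, 0.078]), 0.97), (array([ 0.728, -0.409, -0.001]), 0.82)] [(array([ 0.545, -0.176, -0.006]), 0.62), (array([0.473, 0.216, 0.058]), 0.59)]
top [(array([ 0.441, -0.033,  0.001]), 0.62), (array([ 0.727, -0.413,  0.   ]), 0.58), (array([0.474, 0.211, 0.078]), 0.52)] [(array([0.475, 0.208, 0.059]), 0.91), (array([0.474, 0.206, 0.124]), 0.6)]
0.4746179736838897 0.2090031474670152 0.10279516919059281 -0.19770504673921496
```

View pics/over.png

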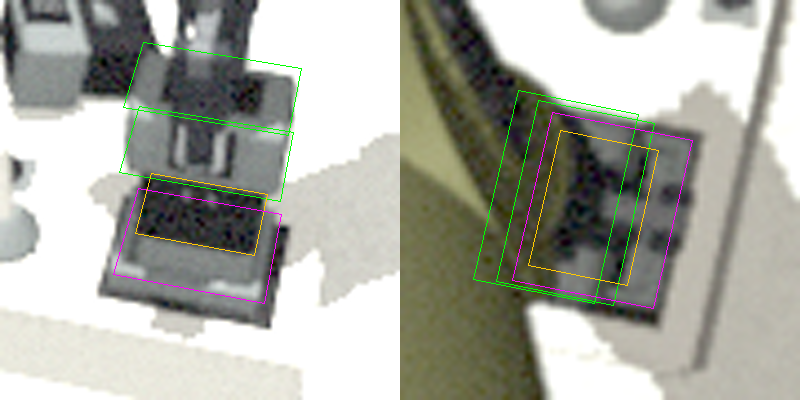

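Both views show the pack directly above the cradle, with model and picture offsets agreeing to about 1 px; the pack foot is at ~0.078 and the rim at ~0.060. I'll lower it gently and feel for the seat.

```bash
python3 -m crank '[[45,0,0,-0.5,0,0,0],[45,0,0,-0.4,0,0,0],[45,0,0,-0.3,0,0,0],[45,0,0,-0.3,0,0,0],[45,0,0,-0.2,0,0,0],[45,0,0,0,0,0,0]]' 40;python3 st.py; python3 -m crank '[[45,0,0,-0.2,0,0,0],[45,0,0,-0.2,0,0,0],[45,0,0,0,0,0,0]]' 40;python3 st.py
```

```text
time_s: 16.75
position: [0.4749, 0.2091, 0.0863]
orientation: [-0.547, -0.448, 0.448, 0.547]
wrist_force: [-1.0, 0.2, -2.3]
opening: 0.576
t 16.75 pos [0.4749 0.2091 0.0863] yaw_x 1.3729 fing [-0.0006 -0.0003 -1.    ] F [-1.0209  0.2132 -2.3089] T [-0.0066  0.0307 -0.003 ] open 0.5757 q [-0.4649  0.4643  0.0043  1.9294 -0.0028  0.7484  0.914 ]
time_s: 17.05
position: [0.4749, 0.2091, 0.0824]
orientation: [-0.547, -0.448, 0.448, 0.547]
wrist_force: [-0.4, 0.0, -2.3]
opening: 0.578
t 17.05 pos [0.4749 0.2091 0.0824] yaw_x 1.373 fing [-0.0004 -0.0002 -1.    ] F [-0.4254  0.0116 -2.304 ] T [-0.025   0.0077  0.0092] open 0.5779 q [-0.4648  0.4696  0.0041  1.934  -0.0028  0.7385  0.9139]
```

```bash
for i in 1 2; do python3 -m crank '[[45,0,0,-0.15,0,0,0],[45,0,0,-0.15,0,0,0],[45,0,0,0,0,0,0]]' 40|grep -E "pos|force";  done; python3 st.py
```

```text
position: [0.475, 0.2091, 0.0795]
wrist_force: [0.0, 0.1, -2.6]
position: [0.4756, 0.209, 0.0768]
wrist_force: [1.1, -1.1, -1.1]
t 17.65 pos [0.4756 0.209  0.0768] yaw_x 1.3726 fing [ 0.0008 -0.0001 -1.    ] F [ 1.0675 -1.0719 -1.1134] T [-0.214  -0.3325 -0.0052] open 0.5744 q [-0.4645  0.4775  0.0044  1.9401 -0.0024  0.7233  0.9138]
```

```bash
for i in 1; do python3 -m crank '[[45,0,0,-0.15,0,0,0],[45,0,0,-0.15,0,0,0],[45,0,0,0,0,0,0]]' 40|grep -E "pos|force";  done; python3 st.py
```

```text
position: [0.4755, 0.2088, 0.0735]
wrist_force: [2.6, -1.9, -2.6]
t 17.95 pos [0.4755 0.2088 0.0735] yaw_x 1.3726 fing [ 0.0005 -0.0004 -1.    ] F [ 2.5872 -1.8699 -2.5584] T [-0.6074 -0.744  -0.0496] open 0.5752 q [-0.4643  0.482   0.0044  1.9437 -0.0022  0.7156  0.9139]
```

```bash
python3 -m crank '[[45,0.1,-0.07,-0.1,0,0,0],[45,0,0,-0.15,0,0,0],[45,0,0,0,0,0,0]]' 40|grep -E "pos|force"; python3 -m crank '[[45,0,0,-0.15,0,0,0],[45,0,0,-0.15,0,0,0],[45,0,0,0,0,0,0]]' 40|grep -E "pos|force"; python3 st.py
```

```text
position: [0.4759, 0.2085, 0.0708]
wrist_force: [2.2, -1.5, -2.7]
position: [0.4759, 0.2085, 0.0679]
wrist_force: [0.9, -1.1, -3.8]
t 18.55 pos [0.4759 0.2085 0.0679] yaw_x 1.373 fing [-0.0004 -0.0002 -1.    ] F [ 0.8983 -1.1113 -3.7581] T [-0.3105 -0.476   0.025 ] open 0.5792 q [-0.4623  0.4907  0.0035  1.9482 -0.0026  0.7031  0.9158]
```

```bash
python3 -m crank '[[45,0.03,-0.05,-0.2,0,0,0],[45,0,0,-0.2,0,0,0],[45,0,0,-0.2,0,0,0],[45,0,0,-0.2,0,0,0],[45,0,0,0,0,0,0]]' 40|grep -E "pos|force"; python3 -m crank '[[45,0,0,-0.2,0,0,0],[45,0,0,-0.2,0,0,0],[45,0,0,-0.2,0,0,0],[45,0,0,0,0,0,0]]' 40|grep -E "pos|force"; python3 st.py
```

```text
position: [0.4762, 0.208, 0.0598]
wrist_force: [0.5, 0.8, -2.3]
position: [0.4762, 0.2079, 0.0539]
wrist_force: [0.9, 0.2, -2.5]
t 19.45 pos [0.4762 0.2079 0.0539] yaw_x 1.373 fing [-0.0004 -0.0002 -1.    ] F [ 0.8695  0.2431 -2.4751] T [-0.1043 -0.0972 -0.0334] open 0.5799 q [-0.4608  0.511   0.003   1.9626 -0.0023  0.6685  0.9166]
```

```bash
python3 -m crank '[[45,0,0,-0.2,0,0,0],[45,0,0,-0.2,0,0,0],[45,0,0,-0.2,0,0,0],[45,0,0,0,0,0,0]]' 40|grep -E "pos|force"; python3 -m crank '[[45,0,0,-0.1,0,0,0],[45,0,0,-0.1,0,0,0],[45,0,0,-0.1,0,0,0],[45,0,0,0,0,0,0]]' 40|grep -E "pos|force";python3 -m crank '[[45,0,0,-0.1,0,0,0],[45,0,0,-0.1,0,0,0],[45,0,0,0,0,0,0]]' 40|grep -E "pos|force|open"
```

```text
position: [0.4763, 0.208, 0.0481]
wrist_force: [-0.0, 0.0, 0.3]
position: [0.4764, 0.208, 0.0452]
wrist_force: [-1.2, -0.7, 2.1]
position: [0.4764, 0.208, 0.0431]
wrist_force: [-1.1, -1.1, 3.1]
opening: 0.578
```

```bash
python3 -m crank '[[45,0,0,-0.1,0,0,0],[45,0,0,-0.1,0,0,0],[45,0,0,0,0,0,0]]' 40|grep -E "pos|force"; python3 -m crank '[[45,0,0,-0.1,0,0,0],[45,0,0,0,0,0,0]]' 40|grep -E "pos|force"
```

```text
position: [0.4764, 0.208, 0.0412]
wrist_force: [-0.8, 0.0, 3.8]
position: [0.4766, 0.208, 0.0411]
wrist_force: [-2.8, -2.4, 14.0]
```

```bash
python3 -m crank '[[45,0,0,-0.05,0,0,0],[45,0,0,0,0,0,0]]' 40|grep -E "pos|force|open"
```

```text
position: [0.4767, 0.208, 0.041]
wrist_force: [-4.1, -1.9, 19.1]
opening: 0.576
```

```bash
python3 -m crank '[[62,0,0,-0.05,0,0,0],[66,0,0,-0.05,0,0,0]]' 20|grep -E "pos|force|open"; python3 -m crank '[[70,0,0,-0.05,0,0,0],[74,0,0,0,0,0,0],[78,0,0,0,0,0,0],[86,0,0,0,0,0,0],[86,0,0,0,0,0,0]]' 20|grep -E "pos|force|open"; python3 - <<'E'
from h import *
a=snapshot("side")
print([(np.round(r["position"],4),round(r["score"],2)) for n in ("pack","pack_shoulder") for r in place_of(a,n)][:6])
E
```

```text
position: [0.4767, 0.2082, 0.039]
wrist_force: [0.3, 0.3, 4.7]
opening: 0.657
position: [0.4763, 0.2079, 0.038]
wrist_force: [-0.2, 0.9, 0.3]
opening: 0.86
[(array([0.4779, 0.2083, 0.0161]), 0.85), (array([ 0.7282, -0.4102, -0.0045]), 0.65), (array([ 0.7305, -0.4116,  0.045 ]), 0.97), (array([0.4795, 0.2081, 0.0599]), 0.66)]
```

```bash
python3 -m crank '[[90,0,0,0.3,0,0,0],[90,0,0,1,0,0,0],[90,0,0,1.5,0,0,0],[90,0,0,2,0,0,0],[90,0,0,2,0,0,0],[60,0,0,2,0,0,0],[30,0,0,0,0,0,0],[0,0,0,0,0,0,0],[0,0,0,0,0,0,0],[0,0,0,0,0,0,0],[0,0,0,0,0,0,0]]' 20; python3 - <<'E'
from h import *
ims=[]
for nm,c in (("side",(320,210,410,300)),("top",(195,210,265,280))):
    p=snapshot(nm)
    im=p["pixels"][c[1]:c[3],c[0]:c[2]].astype(float)/255
    im=(np.clip(im*1.8,0,1)**.6*255).astype(np.uint8)[...,::-1]
    ims.append(cv2.resize(im,(400,400),interpolation=cv2.INTER_CUBIC))
cv2.imwrite("pics/seat.png",np.hstack(ims))
E
```

```text
time_s: 23.2
position: [0.476, 0.2078, 0.1255]
orientation: [-0.547, -0.448, 0.449, 0.547]
wrist_force: [0.1, -0.4, 0.6]
opening: -0.004
```

View pics/seat.png

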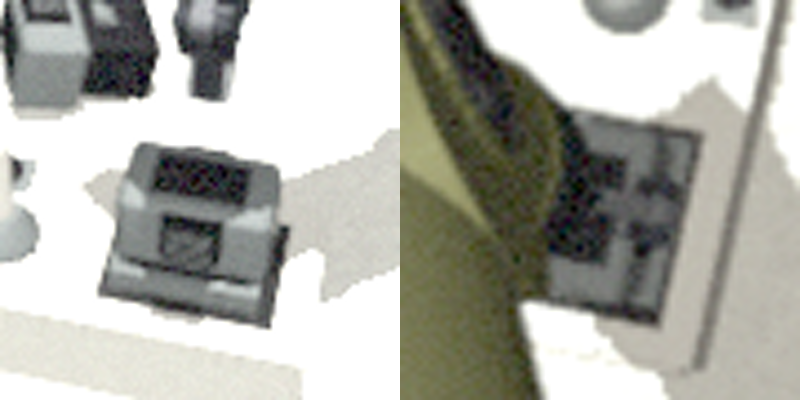

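The side view shows the pack standing level in the cradle, with a thin dark line under the head at about (363,271). A half catch can't be excluded, so I'll press gently on the flat top with the shut fingers.

```bash
python3 -m crank '[[0,0,0,-0.5,0,0,0],[0,0,0,-0.5,0,0,0],[0,0,0,-0.4,0,0,0],[0,0,0,-0.4,0,0,0],[0,0,0,-0.3,0,0,0],[0,0,0,-0.3,0,0,0],[0,0,0,0,0,0,0]]'|grep -E "pos|force"; python3 -m crank '[[0,0,0,-0.3,0,0,0],[0,0,0,-0.3,0,0,0],[0,0,0,-0.3,0,0,0],[0,0,0,-0.2,0,0,0],[0,0,0,-0.2,0,0,0],[0,0,0,-0.2,0,0,0],[0,0,0,0,0,0,0]]'|grep -E "pos|force"; python3 - <<'E'
from h import *
p=snapshot("side")
for z in (.1,.11,.12,.14): print(z,proj(p,[.476,.208,z])[0])
print([(r,int(p["pixels"][r,364:371].mean())) for r in range(228,262)])
E
```

```text
position: [0.4762, 0.2079, 0.1017]
wrist_force: [-0.4, -0.3, 0.3]
position: [0.4762, 0.2079, 0.0869]
wrist_force: [0.7, 0.0, 0.1]
0.1 [364.85562563 251.3271148 ]
0.11 [365.1493678  248.03777062]
0.12 [365.44703421 244.70448252]
0.14 [366.05445857 237.90250447]
[(228, 66), (229, 56), (230, 54), (231, 40), (232, 27), (233, 19), (234, 14), (235, 12), (236, 16), (237, 16), (238, 25), (239, 32), (240, 33), (241, 33), (242, 36), (243, 36), (244, 36), (245, 42), (246, 46), (247, 26), (248, 8), (249, 5), (250, 8), (251, 7), (252, 9), (253, 7), (254, 12), (255, 27), (256, 41), (257, 49), (258, 52), (259, 38), (260, 15), (261, 13)]
```

```bash
python3 -m crank '[[0,0,0,-0.2,0,0,0],[0,0,0,-0.2,0,0,0],[0,0,0,-0.2,0,0,0],[0,0,0,-0.1,0,0,0],[0,0,0,0,0,0,0]]'|grep -E "pos|force"; python3 -m crank '[[0,0,0,-0.1,0,0,0],[0,0,0,-0.1,0,0,0],[0,0,0,0,0,0,0]]'|grep -E "pos|force";
```

```text
position: [0.4763, 0.2079, 0.08]
wrist_force: [0.1, -0.2, 0.3]
position: [0.4763, 0.208, 0.0781]
wrist_force: [-0.5, -0.3, -0.3]
```

```bash
for i in 1 2; do python3 -m crank '[[0,0,0,-0.1,0,0,0],[0,0,0,0,0,0,0]]'|grep -E "pos|force"; done
```

```text
position: [0.4763, 0.208, 0.0771]
wrist_force: [-0.2, -0.4, -0.3]
position: [0.4763, 0.208, 0.0761]
wrist_force: [0.2, -0.2, -0.6]
```

```bash
for i in 1 2; do python3 -m crank '[[0,0,0,-0.1,0,0,0],[0,0,0,0,0,0,0]]'|grep -E "pos|force"; done
```

```text
position: [0.4763, 0.208, 0.0751]
wrist_force: [-0.7, -0.4, 0.7]
position: [0.4763, 0.2079, 0.074]
wrist_force: [-0.4, 0.6, 0.8]
```

```bash
for i in 1 2 ; do python3 -m crank '[[0,0,0,-0.1,0,0,0],[0,0,0,0,0,0,0]]'|grep -E "pos|force"; done
```

```text
position: [0.4763, 0.2079, 0.0731]
wrist_force: [0.1, 0.3, 0.0]
position: [0.4763, 0.208, 0.0721]
wrist_force: [0.3, 0.7, 0.4]
```

```bash
for i in 1 2 ; do python3 -m crank '[[0,0,0,-0.1,0,0,0],[0,0,0,0,0,0,0]]'|grep -E "pos|force"; done;  python3 - <<'E'
from h import *
p=snapshot("side")
print([(r,int(p["pixels"][r,362:369].mean())) for r in range(240,266)])
E
```

```text
position: [0.4763, 0.2079, 0.0711]
wrist_force: [-0.0, 0.4, -0.5]
position: [0.4765, 0.2081, 0.0702]
wrist_force: [-0.2, -0.8, -0.8]
[(240, 16), (241, 12), (242, 11), (243, 15), (244, 17), (245, 21), (246, 24), (247, 25), (248, 24), (249, 24), (250, 26), (251, 39), (252, 37), (253, 11), (254, 15), (255, 32), (256, 45), (257, 52), (258, 50), (259, 29), (260, 10), (261, 8), (262, 13), (263, 21), (264, 24), (265, 24)]
```

```bash
for i in 1 2 ; do python3 -m crank '[[0,0,0,-0.1,0,0,0],[0,0,0,0,0,0,0]]'|grep -E "pos|force"; done
```

```text
position: [0.4766, 0.2081, 0.0693]
wrist_force: [0.3, -0.2, 4.4]
position: [0.4768, 0.2082, 0.0686]
wrist_force: [-0.6, 0.2, 7.2]
```

```bash
for i in 1 2 ; do python3 -m crank '[[0,0,0,-0.1,0,0,0],[0,0,0,0,0,0,0]]'|grep -E "pos|force"; done
```

```text
position: [0.4774, 0.2085, 0.0685]
wrist_force: [-0.9, -0.3, 15.2]
position: [0.478, 0.2088, 0.0684]
wrist_force: [-3.4, -1.3, 23.4]
```

The pack yields 1.3 mm on the contact block and then stops firm at 23 N, so it's home. Now I'll back off and do a final check.

```bash
python3 -m crank '[[0,0,0,0.2,0,0,0],[0,0,0,0.3,0,0,0],[0,0,0,1,0,0,0],[0,0,0,2,0,0,0],[0,-1,0,3,0,0,0],[0,-2,0,3,0,0,0],[0,-2,-3,2,0,0,0],[0,-1,-4,1,0,0,0],[0,0,-4,0,0,0,0],[0,0,-4,0,0,0,0],[0,0,0,0,0,0,0]]'; python3 - <<'E'
from h import *
ims=[]
for nm,c in (("side",(325,220,405,300)),("top",(200,215,270,285))):
    p=snapshot(nm)
    im=p["pixels"][c[1]:c[3],c[0]:c[2]].astype(float)/255
    im=(np.clip(im*1.7,0,1)**.6*255).astype(np.uint8)[...,::-1]
    ims.append(cv2.resize(im,(400,400),interpolation=cv2.INTER_CUBIC))
    for n in ("pack","spent_pack","tumbler","pipe"): print(nm,n,[(np.round(r["position"],3),round(r["score"],2)) for r in place_of(p,n)][:3])
cv2.imwrite("pics/final.png",np.hstack(ims))
E
```

```text
time_s: 29.1
position: [0.4158, 0.0526, 0.1918]
orientation: [0.549, 0.446, -0.447, -0.548]
wrist_force: [-0.3, 0.3, 0.5]
opening: 0.002
side pack [(array([0.474, 0.208, 0.019]), 0.76), (array([ 0.726, -0.41 , -0.001]), 0.57)]
side spent_pack [(array([ 0.549,  0.013, -0.002]), 0.87), (array([ 0.44 , -0.033, -0.001]), 0.75)]
side tumbler [(array([ 0.704, -0.003, -0.002]), 0.97)]
side pipe [(array([ 0.621, -0.372, -0.004]), 0.92), (array([ 0.439, -0.033, -0.001]), 0.56)]
top pack [(array([0.478, 0.208, 0.016]), 0.73), (array([ 0.728, -0.414,  0.001]), 0.69)]
top spent_pack [(array([ 0.44 , -0.407, -0.001]), 0.68), (array([ 0.545,  0.011, -0.001]), 0.56), (array([0.474, 0.204, 0.061]), 0.26)]
top tumbler [(array([ 0.702, -0.005,  0.002]), 0.66)]
top pipe [(array([ 0.616, -0.369, -0.003]), 0.71)]
```

View pics/final.png

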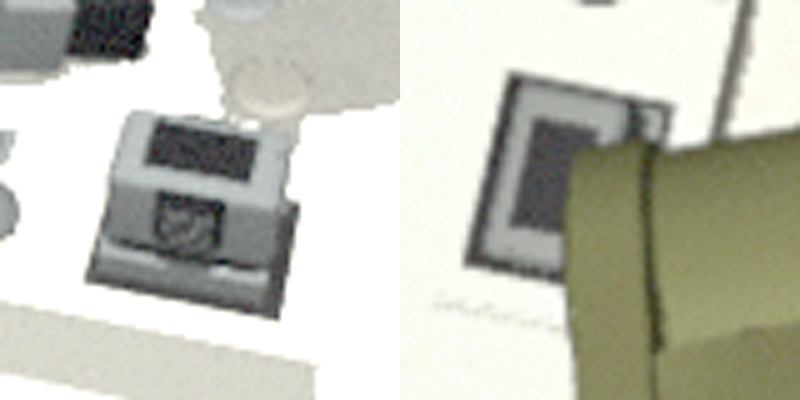

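```bash
python3 -m crank '[[0,0,-3,0,0,0,0],[0,0,-4,0,0,0,0],[0,0,-4,0,0,0,0],[0,0,-4,0,0,0,0],[0,0.5,-4,0,0,0,0],[0,0.5,-3,0,0,0,0],[0,0,0,0,0,0,0]]'; python3 - <<'E'
from fit import *
p=snapshot("top");c=(205,220,255,270);k=11
im=p["pixels"][c[1]:c[3],c[0]:c[2]].astype(float)/255
im=(np.clip(im*1.7,0,1)**.6*255).astype(np.uint8)[...,::-1]
im=cv2.resize(im,None,fx=k,fy=k,interpolation=cv2.INTER_CUBIC); im0=im.copy()
for hx,hy,z in ((.039,.025,.105),(.013,.031,.099),(.013,.0265,.099)):
    P=np.array([[hx,hy,z],[hx,-hy,z],[-hx,-hy,z],[-hx,hy,z]])
    cv2.polylines(im,[((proj(p,place(P,.4763,.208,-.2))-[c[0],c[1]]+.5)*k).astype(int)],True,(0,255,0),1)
cv2.imwrite("pics/final2.png",cv2.resize(np.hstack([im0,im]),(800,400)))
E
```

```text
time_s: 30.3
position: [0.4266, -0.1663, 0.1912]
orientation: [0.549, 0.446, -0.447, -0.547]
wrist_force: [-0.5, 0.5, -0.6]
opening: -0.002
```

View pics/final2.png

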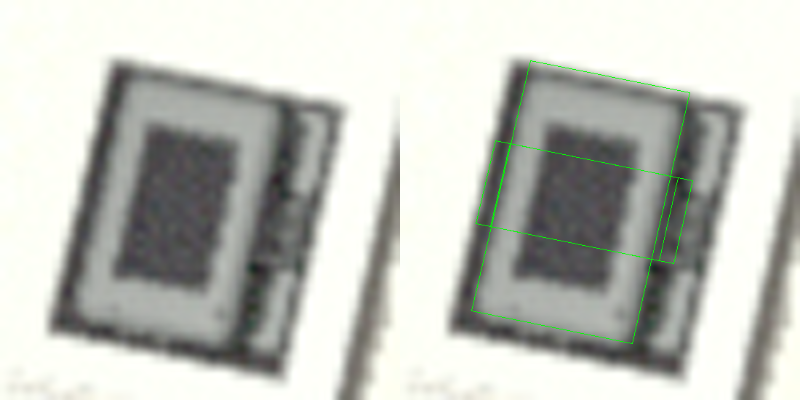

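```bash
python3 -c "
from workcell import close_job
print(close_job())"
```

```text
the job is handed in; nothing more can be done
None
```

The charged pack is out of the charger and pressed home in the lamp's well, and I handed the job in at about 30 s of the 61 s allowed. No verdict came back, so this rests on my own checks.

**How it went**
- **Removal:** I squeezed both tabs to their stops and drew the pack straight up. There was no pull from the catches; the only load left was the pack's weight, about 2.5 N.
- **Insertion:** I felt the pack into the lamp's well with side forces under about 3 N and pressed it home at about 19 N. I then let go and pressed the flat top with shut fingers to 23 N. It moved about 1.3 mm on the contact block, then stopped firm, so it was already fully caught.

**Last checks**
- **Position:** the pack sits level, with its foot at 16–19 mm against about 17 mm expected.
- **Tabs:** the −y tab shows sticking out over the rim in the top view. The +y tab looks out in the side view, but I could not tell it from the black surround in the top view.
- **Other things:** the spent pack, tumbler and pipe are where they were. I did not re-measure the screwdriver, badges or box, but the gripper never went near them.
- **Robot:** it stands clear of everything.

**What went wrong or disagreed**
- **First squeeze too high:** it landed on the head above the tabs because the fingertips stood about 28 mm higher in the pictures than the TCP reading implied. I saw this, reopened the jaws and re-gripped about 24 mm lower without pulling on the pack.
- **Height mismatch:** I never explained it, and worked by picture and feel from there on.

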